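# Start the propeller spindle from the touch-latched control box

### The arm

A 6-joint arm with a two-finger parallel gripper is mounted at the origin on the work surface. World frame = base frame: x ahead of the robot, y to its left, z up, the work surface at z = 0. Lengths are in m, angles in rad, forces in N, time in s.
With the tool pointing down it reaches from about 0.35 to 0.975 m from the base axis. Payload 4.9 kg.
Tool frame: the origin (TCP) lies on the centre line of the jaws, within the pads' length; the fingertips stand ctrl.tcp_to_tips ahead of it and the grasp point (between the pads) lies 3 mm ahead of it (ctrl.tcp_to_tips is the distance from the TCP to the fingertips, in m); z points along the fingers, y is the direction in which the jaws open and shut (so a half turn about z gives the same grasp; the last joint's range is limited). The gripper opens to 85 mm and grips with 20 to 120 N. Pads are 22 mm wide; open, the fingers measure 114 mm over their backs; the gripper's body (76 mm by 85 mm) begins 54 mm behind the grasp point. The pads swing forward as they close: fully open they stand 13 mm farther back than shut.
Start: joints at [1.075, 0.053, 1.613, -0, 1.476, -0.119], TCP at [0.23, 0.581, 0.253] pointing down, gripper open.
Joint ranges: [-3.01, 3.01], [-1.01, 2.22], [0.06, 2.58], [-1.02, 4.17], [0.09, 2.62], [-3.14, 3.14]. Speed limits (rad/s): [2.57, 2.57, 3.14, 3.14, 3.14, 3.14].

### API

Orientations are given as a rotation vector (axis times angle).
In Python, from station import ctrl, vision gives the robot as it stands.
- The arm moves only by the tool jog_arm, never from a script. Its argument "deltas" is a list of rows, each a list of 7 numbers: the turn, a rotation vector about the tool's x, y, z in rad, then the shift along the tool's x, y, z in cm, then the opening, from 0 (shut) to 1 (fully open). A call has 1 to 12 rows; each row shifts and turns the commanded pose from where the row before left it, along the tool's axes as they then stand; what a row does not reach is not made up. A row lasts 1/12 s, in which the tool goes at most 41.7 mm and 7.16 degrees, less where a joint would pass 70% of its speed; a pose out of reach is approached as far as the arm can. A call with a gripper value outside its range is refused whole. The fingers move at their own pace and stop on an object; "grip_force" is the grip in N (left out, the last holds). Time passes only in rows, so rows that do not move let the fingers close. It gives the time, the measured TCP pose, the force and the opening at its end, in the units of the state.
- ctrl.get_obs(): the state, without advancing time (a new reading comes with each control period).
- vision.get_image(name): name is "scene" or "side" or "wrist"; returns (picture, depth): 400x640x3 uint8, red, green, blue; 400x640 float32, m along the optical axis (not along the pixel's ray), 0 where there is no reading.
- vision.calibration(name): a dict with "fx", "fy", "cx", "cy" (pixels), "dist" ([k1, k2, p1, p2, k3] as OpenCV has them; the pictures are not rectified), "rvec" (rotation vector, rad) and "tvec" (3), from world to camera coordinates, as OpenCV has them; the wrist camera has in their place "hand_eye" (4x4, takes a point from camera to tool coordinates, whose origin is the TCP and whose axes are the flange's). Camera axes: x right, y down, z forward; pixel columns grow to the right and rows downward; lengths in m; the calibration is good to about 2 mm. A picture is of the moment at which its call begins: read the wrist's pose just before it. calibration takes no time and is no camera call.
- ctrl.finish_job(): hands the job in, once; it reports no verdict.
The state is a dict: "t": time; "q": joint angles; "dq": joint speeds; "effort": joint torques, N m; "tool_pos": TCP position; "tool_rot": TCP orientation; "contact_force": force on the tool from outside, world axes, zero at the start; "wrist_torque": the same for the moment, N m; "opening": finger opening in m.
Only numpy, scipy, OpenCV 4.12 (cv2) and the standard library are available. Lean on these libraries where they do the work, as an engineer would, in place of code of your own. Each camera call takes 0.05 s, during which the arm holds its last target. There are 200 camera calls.

### The job

At the exhibition stand, start the spindle that carries the three-bladed propeller. Press the front edge of the control box's smoked lid down with a fingertip until its touch catch lets go, let it spring ajar, push the lid up and right over with your fingers until it stays open by itself, then press that spindle's start button (the one in line with it) fully down and let it come up again. Do not press the other spindle's button, do not pick anything up, and leave the loose things lying where they are.

Things in the scene. Friction and masses are not known exactly. Their poses are not given: they have to be found in the camera images.
- exhibit: Demonstrator, fixed: gold plate 420 x 300 x 12 mm carrying a grey control box (robot end) and two spindles in a clear block under a smoked hood (far end). Origin on the table under the control box; x points from the box to the spindles, y left, z up. Plate x -100 to 320 mm; hood x 100 to 230 mm, y +-130 mm, top 164 mm above the table.
- box_rim (a point): Centre of the control box's open top, at rim height 85 mm above the table, 15 mm behind (-x) the exhibit's origin. Box 130 (x) x 210 (y) mm outside, walls 4 mm; a deck 29 mm below the rim carries the buttons. A black latch case (44 mm wide, 27 mm deep) stands inside the front wall up to the rim. Two hinge blocks at the rear, 95 mm left and right, rise 16 mm above the rim.
- lid (a joint): Lid angle, rad: 0 shut and caught (level), grows as the front edge rises, about -0.045 pressed to its stop, 1.9 leaning back. Touch catch: press the front strip 5 mm down to the stop (4 to 5 N), let go: the sprung hinge lifts the lid in about 1 s to 0.75 rad, ajar. Pressed shut it catches again. Past upright (1.57) it stays open, below it sinks back to ajar. Damped: push with 2 to 4 N.
- lid_front (a point): Middle of the aluminium strip on the front edge of the lid, on its upper face; 98 mm above the table when shut. Smoked plate 125 mm (front to hinge) x 210 mm x 5 mm; strip 12 mm wide front to back (6 mm either side of this point), 6.5 mm thick. Shut, the underside is 7 mm above the box rim. A steel striker 5 mm wide hangs 33 mm below the lid at mid-width, 100 to 116 mm from the hinge.
- lid_hinge (a point): Middle of the lid's hinge line, at the lid's rear edge and mid-thickness, 95 mm above the table, 45 mm ahead of the exhibit's origin along its x. The hinge line runs along the exhibit's y. This frame turns with the lid: x along the lid, away from its front edge; y left.
- button_left_top (a point): Centre of the upper face of the left start button (exhibit y = +50 mm, x = -15 mm, 78 mm above the table): black round cap 26 mm across in an aluminium collar 42 mm across, under the lid. It starts the left spindle.
- button_right_top (a point): The same for the right start button (exhibit y = -50 mm, x = -15 mm): starts the right spindle.
- button_left (a joint): Travel of the left button, m: 0 up, 0.006 fully down; springs back; takes 1.5 to 5 N.
- button_right (a joint): Travel of the right button, m: 0 up, 0.006 fully down; springs back; takes 1.5 to 5 N.
- spindle_prop_rear (a point): Centre of the rear (robot) end of the spindle with the white three-bladed propeller (about 75 mm across, on its far end, 188 mm beyond this point). Grey, 62 mm across, axis along the exhibit's x, 90 mm above the table, 90 mm ahead of the exhibit's origin, at exhibit y = +50 or -50 mm: either side, in line with that side's button.
- spindle_brush_rear (a point): The same for the other spindle, which carries a round bristle brush (about 60 mm across).
- wrench: Loose steel wrench 150 mm long lying on the table in front of the exhibit; to be left alone.
- holder: Loose steel tool holder, 48 mm across, 70 mm tall, standing on the table to the left of the exhibit; to be left alone.
- tube: Loose clear square tube 85 x 18 x 18 mm with an end mill in it, lying on the table to the right of the exhibit; to be left alone.

How it is judged:
On the way, in this order (a step that is already met when the one before it is completed fails the run):
1. the lid's front edge is pressed down past the catch (value of joint lid below -0.03 rad), for 0.05 s.
2. the lid has sprung ajar (value of joint lid above 0.4 rad), for 0.05 s.
3. the lid is swung open past upright (value of joint lid above 1.62 rad), for 0.2 s.
4. the start button of the propeller's spindle is pressed down (((y of spindle_prop_rear in the frame of exhibit above 0 m and value of joint button_left above 0.0045 m) or (y of spindle_prop_rear in the frame of exhibit below 0 m and value of joint button_right above 0.0045 m))), for 0.05 s.
At the end, for the whole second after the job is handed in: The lid, pressed and sprung ajar, rests open past upright (over 1.6 rad); then the propeller spindle's button was pressed over 4.5 mm and is up again (within 1.5 mm), the other never pressed (over 2 mm); wrench, holder and tube lie within 15 mm of their start (value of joint lid above 1.6 rad and velocity of joint lid between -0.1 and 0.1 rad/s and value of joint each of button_left, button_right below 0.0015 m and distance of each of wrench, holder, tube from where it was at the start of the episode below 0.015 m); the robot touches nothing.
It fails at once if the other spindle's button is pressed ((y of spindle_prop_rear in the frame of exhibit below 0 m and value of joint button_left above 0.002 m) or (y of spindle_prop_rear in the frame of exhibit above 0 m and value of joint button_right above 0.002 m)).
It fails at once if a loose thing is lifted or pushed away (distance of any of wrench, holder, tube from where it was at the start of the episode above 0.03 m).
It also fails if it takes over 45 s, if anything falls off the work surface, if the arm or the gripper's body presses on something with over 40 N, if the wrist force passes 120 N, or if a joint passes its speed limit or range.

## Working session

There is one attempt and no reset: what is moved stays moved. The work goes in short steps, Python scripts to look and compute and a tool call to move; the robot and the scene stay as the last step left them, time stands still between calls to the robot, and variables do not carry over. Pictures are saved under pics/ and viewed, about 8 in all and at most 12, crops included, and the job is handed in when it is done.

Besides the shell and the picture viewer there is one more tool, called after "Emit:" in YAML: its name, and indented under it one key for each argument. jog_arm: Moves the arm, as the interface text tells. Its arguments: {"type":"object","properties":{"deltas":{"type":"array"},"grip_force":{"type":"number"}},"required":["deltas"]}

```bash
mkdir -p pics; python3 - <<'E'
from station import ctrl, vision
import cv2,numpy as np
o=ctrl.get_obs(); print({k:np.round(v,3) for k,v in o.items()}, ctrl.tcp_to_tips)
for n in("scene","side"):
    im,d=vision.get_image(n); cv2.imwrite(f"pics/{n}0.png",im[:,:,::-1]); np.savez(f"{n}0.npz",im=im,d=d)
    c=vision.calibration(n); print(n,c); R=cv2.Rodrigues(np.array(c['rvec']))[0]; print(-R.T@np.array(c['tvec']))
print(vision.calibration("wrist"))
E
```

```text
{'t': np.float64(0.0), 'q': array([ 1.075,  0.053,  1.614,  0.   ,  1.476, -0.119]), 'dq': array([-0.   ,  0.   , -0.001,  0.002, -0.003,  0.001]), 'effort': array([ 0.0000e+00, -3.9370e+01, -3.7017e+01, -0.0000e+00,  7.0000e-03,
        0.0000e+00]), 'tool_pos': array([0.23 , 0.581, 0.252]), 'tool_rot': array([-5.880e-01, -3.085e+00,  3.000e-03]), 'contact_force': array([-0.52 , -0.342,  0.228]), 'wrist_torque': array([ 0.03 ,  0.011, -0.02 ]), 'opening': np.float64(0.085)} 0.022
scene {'fx': 411.8632396841947, 'fy': 411.8632396841947, 'cx': 317.1159089972252, 'cy': 201.18637186050216, 'dist': array([-0.07214253,  0.        ,  0.        ,  0.        ,  0.        ]), 'rvec': array([ 2.0607441 ,  1.57943405, -0.52861894]), 'tvec': array([-0.16056026, -0.40768715,  1.35556813])}
[ 1.13576387 -0.12629168  0.8506728 ]
side {'fx': 416.94545541393774, 'fy': 416.94545541393774, 'cx': 318.0352967126203, 'cy': 202.5470471591063, 'dist': array([-0.01185157,  0.        ,  0.        ,  0.        ,  0.        ]), 'rvec': array([ 0.10640942, -2.73633607,  1.51209647]), 'tvec': array([0.58386934, 0.09763527, 0.8651773 ])}
[0.54901302 0.71798913 0.53107827]
{'fx': 340.93228983779886, 'fy': 340.93228983779886, 'cx': 321.8904315597975, 'cy': 196.24092942523615, 'dist': array([0.02276585, 0.        , 0.        , 0.        , 0.        ]), 'hand_eye': array([[ 4.44035721e-04, -9.59881058e-01, -2.80407128e-01,
         7.01929874e-02],
       [ 9.99999768e-01,  2.81315412e-04,  6.20548713e-04,
         1.04056682e-03],
       [-5.16770108e-04, -2.80407339e-01,  9.59880960e-01,
        -1.20747064e-01],
       [ 0.00000000e+00,  0.00000000e+00,  0.00000000e+00,
         1.00000000e+00]])}
```

View pics/scene0.png

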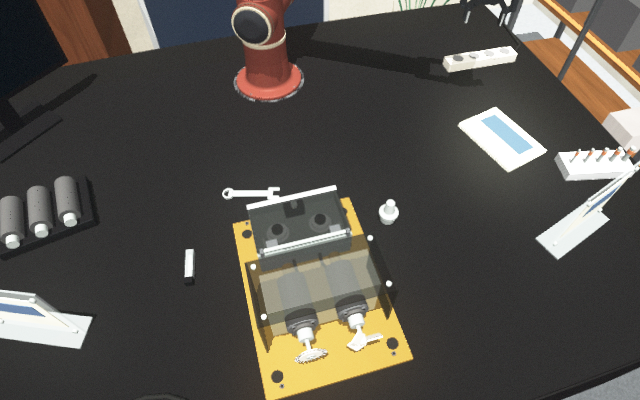

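View pics/side0.png

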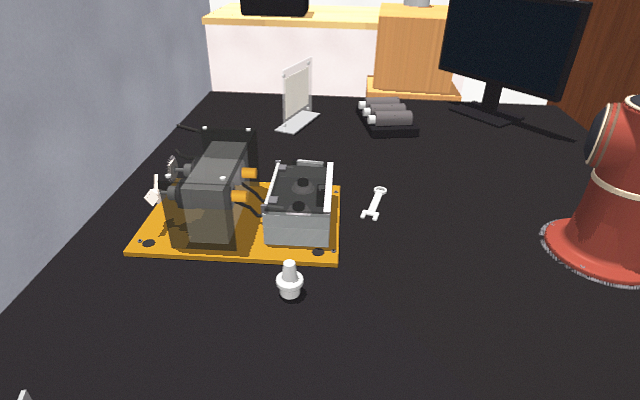

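The scene view shows the strip from (247,205) to (338,189), the plate corners near (234,222), (350,199), (411,358) and (268,397), and two rotors near (311,355) and (365,340). Next I'll zoom in on the rotors and measure.

```bash
cat > h.py <<'E'
import cv2,numpy as np
from station import ctrl,vision
from scipy.spatial.transform import Rotation as Ro
def rays(n,px,obs=None):
    c=vision.calibration(n);K=np.array([[c['fx'],0,c['cx']],[0,c['fy'],c['cy']],[0,0,1]])
    u=cv2.undistortPoints(np.array(px,float).reshape(-1,1,2),K,c['dist'])[:,0]
    v=np.c_[u,np.ones(len(u))]
    if n=='wrist':
        T=np.eye(4);T[:3,:3]=Ro.from_rotvec(obs['tool_rot']).as_matrix();T[:3,3]=obs['tool_pos'];T=T@c['hand_eye']
        return T[:3,3],v@T[:3,:3].T
    R=cv2.Rodrigues(c['rvec'])[0]
    return -R.T@c['tvec'],v@R
def onz(n,px,z,obs=None):
    o,v=rays(n,px,obs); return o+v*((z-o[2])/v[:,2])[:,None]
E
python3 - <<'E'
from h import *
a=np.load("scene0.npz")['im'];b=np.load("side0.npz")['im']
for n,im in(("scene",a),("side",b)):
    h=cv2.cvtColor(im,cv2.COLOR_RGB2HSV)
    m=cv2.inRange(h,(15,120,60),(35,255,255)); 
    if n=="side": m[:150]=0
    else: m[:150]=0; m[:,450:]=0
    m=cv2.morphologyEx(m,cv2.MORPH_CLOSE,np.ones((7,7)))
    cs=max(cv2.findContours(m,0,2)[0],key=cv2.contourArea)
    hull=cv2.convexHull(cs); ap=cv2.approxPolyDP(hull,6,True)[:,0]
    print(n,ap.tolist(),np.round(onz(n,ap,.012),3).tolist())
    # white strip
    w=(im.min(2)>190).astype(np.uint8)
    N,l,s,c=cv2.connectedComponentsWithStats(w)
    for i in range(1,N):
        if s[i,4]>25 and 130<c[i][1]<370: 
            r=cv2.minAreaRect(np.argwhere(l==i)[:,::-1].astype(np.float32)); print(np.round(c[i]),s[i,4],np.round(r[0]),np.round(r[1]),r[2].__round__())
A=cv2.resize(a[180:390,225:425],None,fx=3.5,fy=2.8*1.0,interpolation=cv2.INTER_CUBIC)
cv2.imwrite("pics/c1.png",A[:,:,::-1])
B=cv2.resize(b[120:270,120:350],(800,522),interpolation=cv2.INTER_CUBIC)
cv2.imwrite("pics/c2.png",B[:,:,::-1])
E
```

```text
scene [[233, 223], [249, 220], [387, 294], [413, 358], [289, 399], [265, 399]] [[0.549, -0.192, 0.012], [0.551, -0.153, 0.012], [0.821, 0.105, 0.012], [0.964, 0.108, 0.012], [0.974, -0.147, 0.012], [0.963, -0.192, 0.012]]
[500. 140.] 2208 [501. 138.] [84. 42.] 41
[586. 197.] 3968 [578. 196.] [ 77. 128.] 30
[273. 195.] 872 [279. 197.] [ 22. 114.] 88
[389. 211.] 297 [389. 211.] [18. 19.] 45
[ 68. 217.] 75 [ 68. 217.] [ 8. 11.] 72
[ 39. 228.] 72 [ 40. 228.] [9. 9.] 90
[304. 242.] 498 [304. 242.] [ 7. 85.] 76
[ 10. 238.] 71 [ 10. 239.] [8. 9.] 90
[189. 263.] 201 [188. 262.] [27.  7.] 90
[388. 283.] 26 [388. 283.] [4. 5.] 90
[ 17. 293.] 86 [ 17. 292.] [34.  3.] 8
[ 42. 325.] 2864 [ 43. 322.] [93. 44.] 8
[360. 333.] 528 [359. 330.] [34. 36.] 62
[263. 316.] 29 [264. 316.] [5. 5.] 90
[308. 346.] 471 [306. 343.] [33. 33.] 70
side [[340, 186], [337, 267], [123, 253], [166, 195], [243, 167]] [[0.543, -0.189, 0.012], [0.542, 0.118, 0.012], [0.956, 0.115, 0.012], [0.954, -0.103, 0.012], [0.805, -0.264, 0.012]]
[271. 183.] 131 [272. 183.] [ 3. 42.] 17
[328. 187.] 332 [328. 187.] [ 7. 49.] 3
[153. 193.] 205 [155. 190.] [13. 30.] 26
[374. 204.] 301 [373. 202.] [16. 35.] 18
[628. 192.] 32 [627. 192.] [24.  2.] 17
[298. 214.] 26 [298. 214.] [15.  1.] 0
[288. 276.] 383 [291. 275.] [25. 29.] 25
```

View pics/c1.png

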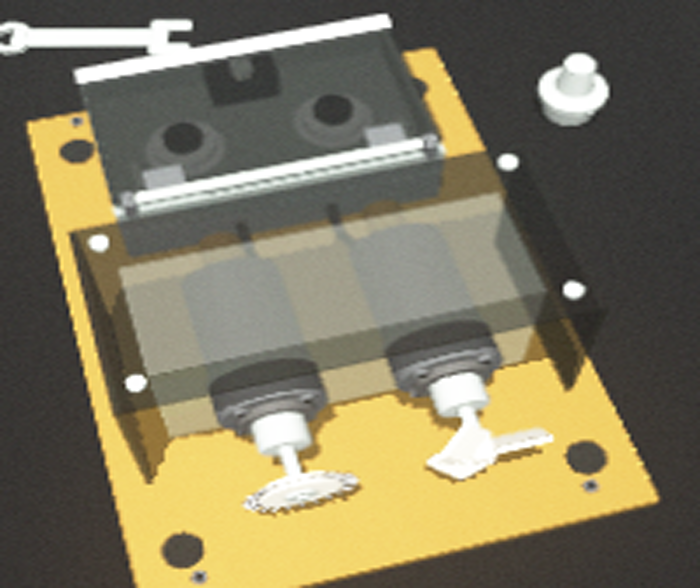

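View pics/c2.png

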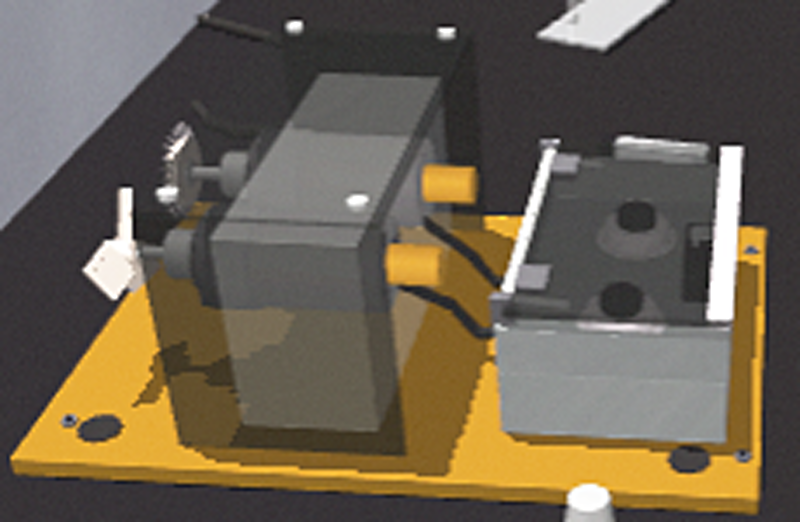

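The crops show the propeller on robot-left (crop 1 at (490,445), holder side) and the brush on the right, so the left button is the target. Next I'll triangulate the strip ends and buttons.

```bash
python3 - <<'E'
from h import *
P={'stripR':((77,74),(731,148)),'stripL':((390,21),(720,318)),'btnL':((333,110),(622,300)),'btnR':((183,136),(636,216)),'hingeL':((432,148),(502,300))}
for k,(s,d) in P.items():
    s=(s[0]/3.5+225,s[1]/2.8+180); d=(d[0]/3.478+120,d[1]/3.48+120)
    o1,v1=rays('scene',[s]);o2,v2=rays('side',[d]);v1,v2=v1[0],v2[0]
    t=np.linalg.lstsq(np.c_[v1,-v2],o2-o1,rcond=None)[0]
    p,q=o1+t[0]*v1,o2+t[1]*v2
    z=.098 if 'strip' in k else .078
    print(k,np.round((p+q)/2,4),'gap',np.round(np.linalg.norm(p-q),4),'plane',np.round(onz('scene',[s],z)[0],4),np.round(onz('side',[d],z)[0],4))
E
```

```text
stripR [ 0.5697 -0.1489  0.0952] gap 0.002 plane [ 0.573  -0.1485  0.098 ] [ 0.5689 -0.1448  0.098 ]
stripL [0.569  0.0608 0.0959] gap 0.0066 plane [0.5744 0.0611 0.098 ] [0.5664 0.0603 0.098 ]
btnL [0.6281 0.0056 0.0689] gap 0.0056 plane [0.637  0.0049 0.078 ] [0.6245 0.0166 0.078 ]
btnR [ 0.6287 -0.0938  0.0702] gap 0.0039 plane [ 0.6359 -0.0935  0.078 ] [ 0.626  -0.0824  0.078 ]
hingeL [0.6918 0.0506 0.0927] gap 0.0093 plane [0.6881 0.0556 0.078 ] [0.6932 0.0234 0.078 ]
```

The measurements agree:
- The strip is 210 mm long at x=0.5695, centred at y=-0.044.
- Yaw is about 0, so the left button should be at (0.6285, 0.006). Its triangulated position matches.

I'll square the tool and shut the fingers.

Emit:
jog_arm:
  deltas:
    - [0,0,-0.094,0,0,0,0]
    - [0,0,-0.094,0,0,0,0]
    - [0,0,-0.094,0,0,0,0]
    - [0,0,-0.093,0,0,0,0]
  grip_force: 40

```text
t: 0.43
tool_pos: [0.2298, 0.5808, 0.2526]
tool_rot: [0.005, -3.141, 0.002]
contact_force: [-0.8, 0.1, -0.5]
opening: 0.0386
```

Emit:
jog_arm:
  deltas:
    - [0,0,0,-1.4,-2.6,0,0]
    - [0,0,0,-1.4,-2.6,0,0]
    - [0,0,0,-1.4,-2.6,0,0]
    - [0,0,0,-1.4,-2.6,0,0]
    - [0,0,0,-1.4,-2.6,0,0]
    - [0,0,0,-1.4,-2.6,0,0]
    - [0,0,0,-1.4,-2.6,0,0]
    - [0,0,0,-1.4,-2.6,0,0]
    - [0,0,0,-1.4,-2.6,0,0]
    - [0,0,0,-1.4,-2.6,0,0]
    - [0,0,0,-1.4,-2.6,0,0]
    - [0,0,0,-1.4,-2.6,0,0]

```text
t: 1.43
tool_pos: [0.3976, 0.2674, 0.2528]
tool_rot: [-0.003, -3.141, 0.0]
contact_force: [0.9, -0.0, 0.3]
opening: 0.0
```

Emit:
jog_arm:
  deltas:
    - [0,0,0,-1.4,-2.6,0,0]
    - [0,0,0,-1.4,-2.6,0,0]
    - [0,0,0,-1.4,-2.6,0,0]
    - [0,0,0,-1.4,-2.6,0,0]
    - [0,0,0,-1.4,-2.6,0,0]
    - [0,0,0,-1.4,-2.6,0,0]
    - [0,0,0,-1.4,-2.6,0,0]
    - [0,0,0,-1.4,-2.6,0,0]
    - [0,0,0,-1.4,-2.6,0,0]
    - [0,0,0,-1.4,-2.6,0,0]
    - [0,0,0,-1.4,-2.6,0,0]
    - [0,0,0,0,0,0,0]

```text
t: 2.43
tool_pos: [0.5521, -0.0213, 0.2526]
tool_rot: [-0.01, -3.141, 0.003]
contact_force: [-0.2, 0.4, -0.2]
opening: -0.0004
```

```bash
python3 - <<'E'
from h import *
o=ctrl.get_obs();print(o['tool_pos'],o['tool_rot'],o['opening'],ctrl.tcp_to_tips)
im,d=vision.get_image("wrist");cv2.imwrite("pics/w1.png",im[:,:,::-1]);np.savez("w1.npz",im=im,d=d,p=o['tool_pos'],r=o['tool_rot'])
E
```

```text
[ 0.55211805 -0.02131109  0.25264606] [-9.72390845e-03 -3.14122204e+00  2.70547625e-03] -0.0003645876078323445 0.022
```

View pics/w1.png

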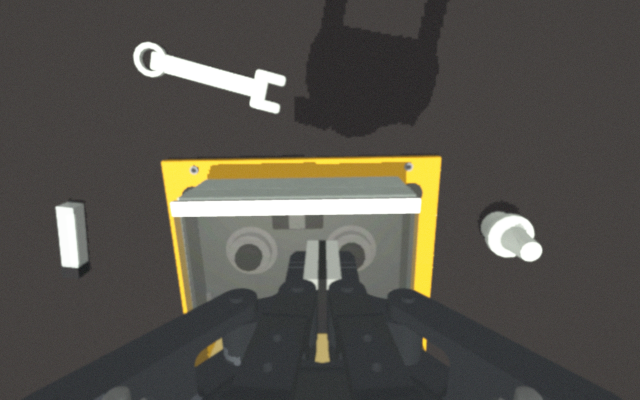

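The wrist view shows the strip from (173,208) to (419,206), the caps at (249,257) and (352,252), and the fingertips at about (325,243). I'll check these against the earlier measurements.

```bash
python3 - <<'E'
from h import *
w=np.load("w1.npz");o={'tool_pos':w['p'],'tool_rot':w['r']}
print(onz('wrist',[(173,208),(419,205)],.098,o).round(4));print(onz('wrist',[(249,257),(352,252)],.078,o).round(4))
print(onz('wrist',[(164,159),(440,157)],.012,o).round(4))
E
```

```text
[[ 0.5724 -0.147   0.098 ]
 [ 0.5709  0.0612  0.098 ]]
[[ 0.6283 -0.0906  0.078 ]
 [ 0.6237  0.0073  0.078 ]]
[[ 0.5455 -0.1891  0.012 ]
 [ 0.545   0.105   0.012 ]]
```

Emit:
jog_arm:
  deltas:
    - [0,0,0,-1.5,-2.2,0,0]
    - [0,0,0,0,0,3,0]
    - [0,0,0,0,0,3,0]
    - [0,0,0,0,0,3,0]
    - [0,0,0,0,0,2,0]
    - [0,0,0,0,0,1,0]
    - [0,0,0,0,0,0.3,0]
    - [0,0,0,0,0,0,0]

```text
t: 3.15
tool_pos: [0.5655, -0.0388, 0.13]
tool_rot: [-0.002, -3.141, -0.001]
contact_force: [0.3, -0.0, 1.1]
opening: -0.0001
```

Emit:
jog_arm:
  deltas:
    - [0,0,0,0,0,0.3,0]
    - [0,0,0,0,0,0.3,0]
    - [0,0,0,0,0,0.2,0]
    - [0,0,0,0,0,0,0]
    - [0,0,0,0,0,0,0]

```text
t: 3.57
tool_pos: [0.5661, -0.0395, 0.1228]
tool_rot: [0.003, 3.141, -0.0]
contact_force: [-0.5, -0.0, -0.7]
opening: 0.0002
```

Emit:
jog_arm:
  deltas:
    - [0,0,0,0,0,0.2,0]
    - [0,0,0,0,0,0.2,0]
    - [0,0,0,0,0,0.1,0]
    - [0,0,0,0,0,0,0]
    - [0,0,0,0,0,0,0]

```text
t: 3.98
tool_pos: [0.5663, -0.0396, 0.1178]
tool_rot: [0.003, 3.141, -0.0]
contact_force: [0.8, -1.5, 2.1]
opening: 0.0
```

Emit:
jog_arm:
  deltas:
    - [0,0,0,0,0,0.15,0]
    - [0,0,0,0,0,0.15,0]
    - [0,0,0,0,0,0.1,0]
    - [0,0,0,0,0,0,0]
    - [0,0,0,0,0,0,0]

```text
t: 4.4
tool_pos: [0.5664, -0.0395, 0.1143]
tool_rot: [0.003, 3.141, -0.0]
contact_force: [-1.5, -0.0, 7.9]
opening: 0.0
```

Emit:
jog_arm:
  deltas:
    - [0,0,0,0,0,0.1,0]
    - [0,0,0,0,0,0,0]
    - [0,0,0,0,0,0,0]

```text
t: 4.65
tool_pos: [0.5664, -0.0395, 0.1137]
tool_rot: [0.003, 3.141, -0.0]
contact_force: [-2.0, 0.4, 9.2]
opening: 0.0003
```

At the stop, so I'll lift clear, moving up and back.

Emit:
jog_arm:
  deltas:
    - [0,0,0,0.5,0,-3,0]
    - [0,0,0,1,0,-3.5,0]
    - [0,0,0,1,0,-3.5,0]
    - [0,0,0,1.5,0,-1,0]
    - [0,0,0,1,0,0,0]
    - [0,0,0,0,0,0,0]
    - [0,0,0,0,0,0,0]
    - [0,0,0,0,0,0,0]
    - [0,0,0,0,0,0,0]
    - [0,0,0,0,0,0,0]
    - [0,0,0,0,0,0,0]
    - [0,0,0,0,0,0,0]

```text
t: 5.65
tool_pos: [0.5159, -0.0394, 0.2218]
tool_rot: [-0.003, -3.141, -0.0]
contact_force: [0.1, 0.2, 0.0]
opening: -0.0
```

```bash
python3 - <<'E'
from h import *
im,d=vision.get_image("side");cv2.imwrite("pics/s1.png",cv2.resize(im[70:290,100:420],None,fx=2.4,fy=2.4)[:,:,::-1])
o=ctrl.get_obs();print(o['t'],o['tool_pos'],o['contact_force'])
E
```

```text
5.7 [ 0.51594734 -0.03937232  0.22202254] [0.74955404 0.30554758 0.65872159]
```

View pics/s1.png

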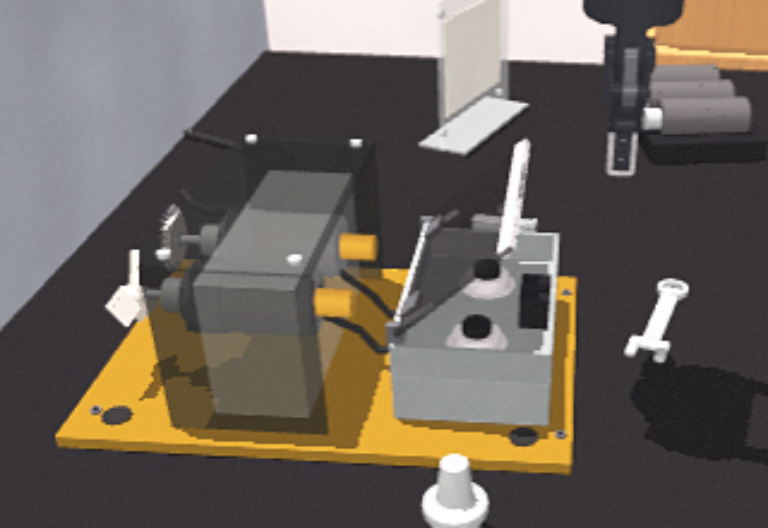

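The lid is ajar, with the strip at (508–520, 145–250) in the crop. The striker hangs at mid-width, so I'll push off-centre at y≈0.006, on the button side.

Emit:
jog_arm:
  deltas:
    - [0,0,0,0,2.2,-0.0,0]
    - [0,0,0,0,2.3,1,0]
    - [0,0,0,0,0,2,0]
    - [0,0,0,-1,0,1,0]
    - [0,0,0,-1.5,0,0,0]
    - [0,0,0,-1.5,0,0,0]
    - [0,0,0,-1,0,0,0]
    - [0,0,0,-0.5,0,0,0]
    - [0,0,0,-0.4,0,0,0]
    - [0,0,0,-0.4,0,0,0]
    - [0,0,0,-0.4,0,0,0]
    - [0,0,0,-0.4,0,0,0]

```text
t: 6.7
tool_pos: [0.5859, 0.0055, 0.1826]
tool_rot: [-0.003, -3.138, -0.0]
contact_force: [-8.6, -0.6, 6.2]
opening: 0.0002
```

Emit:
jog_arm:
  deltas:
    - [0,0,0,-0.2,0,-0.2,0]
    - [0,0,0,-0.2,0,-0.2,0]
    - [0,0,0,-0.2,0,-0.2,0]
    - [0,0,0,-0.2,0,-0.2,0]
    - [0,0,0,-0.3,0,-0.2,0]
    - [0,0,0,-0.3,0,-0.2,0]
    - [0,0,0,-0.3,0,-0.2,0]
    - [0,0,0,-0.3,0,-0.2,0]
    - [0,0,0,-0.3,0,-0.1,0]
    - [0,0,0,-0.3,0,-0.1,0]
    - [0,0,0,-0.3,0,-0.1,0]
    - [0,0,0,-0.3,0,-0.1,0]

```text
t: 7.7
tool_pos: [0.6193, 0.0054, 0.2022]
tool_rot: [0.003, 3.141, -0.0]
contact_force: [-1.8, -0.3, 2.1]
opening: -0.0001
```

Emit:
jog_arm:
  deltas:
    - [0,0,0,-0.35,0,-0.1,0]
    - [0,0,0,-0.35,0,-0.1,0]
    - [0,0,0,-0.35,0,-0.1,0]
    - [0,0,0,-0.35,0,-0.1,0]
    - [0,0,0,-0.35,0,-0.1,0]
    - [0,0,0,-0.35,0,-0.1,0]
    - [0,0,0,-0.35,0,0,0]
    - [0,0,0,-0.35,0,0,0]
    - [0,0,0,-0.35,0,0,0]
    - [0,0,0,-0.35,0,0,0]
    - [0,0,0,-0.35,0,0,0]
    - [0,0,0,-0.35,0,0,0]

```text
t: 8.7
tool_pos: [0.6613, 0.0054, 0.2082]
tool_rot: [-0.003, -3.141, -0.0]
contact_force: [-0.3, 0.2, 0.4]
opening: -0.0003
```

Emit:
jog_arm:
  deltas:
    - [0,0,0,-0.35,0,0,0]
    - [0,0,0,-0.35,0,0,0]
    - [0,0,0,-0.35,0,0,0]
    - [0,0,0,-0.35,0,0,0]
    - [0,0,0,-0.35,0,0,0]
    - [0,0,0,-0.35,0,0,0]
    - [0,0,0,-0.35,0,0,0]
    - [0,0,0,-0.35,0,0,0]
    - [0,0,0,-0.35,0,0,0]
    - [0,0,0,-0.35,0,0,0]
    - [0,0,0,-0.35,0,0,0]
    - [0,0,0,0,0,0,0]

```text
t: 9.7
tool_pos: [0.7001, 0.0052, 0.2084]
tool_rot: [0.003, 3.141, -0.0]
contact_force: [0.3, 0.5, 0.4]
opening: -0.0002
```

```bash
python3 - <<'E'
from h import *
im,d=vision.get_image("side");cv2.imwrite("pics/s2.png",cv2.resize(im[70:290,100:420],None,fx=2.4,fy=2.4)[:,:,::-1])
o=ctrl.get_obs();print(o['t'],o['tool_pos'],o['contact_force'])
E
```

```text
9.75 [0.69991122 0.00520312 0.20844992] [-0.12807138  0.22840556 -0.04202737]
```

View pics/s2.png

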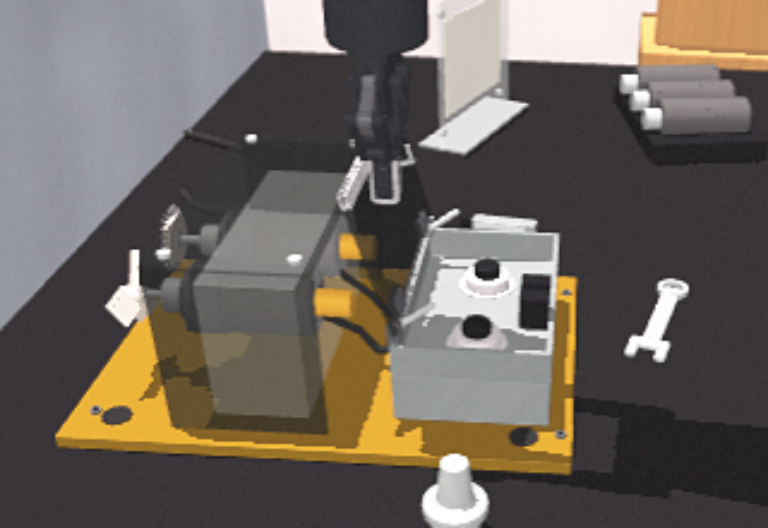

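The lid leans back past upright (strip at (350,185) in the crop) and the buttons are exposed. I'll back off and measure the left button with the wrist camera, now unobstructed.

Emit:
jog_arm:
  deltas:
    - [0,0,0,2,0,-1,0]
    - [0,0,0,3,-1.5,0,0]
    - [0,0,0,3,-1.5,0,0]
    - [0,0,0,3,-1.5,0,0]
    - [0,0,0,3,0,0,0]
    - [0,0,0,0,0,0,0]
    - [0,0,0,0,0,0,0]

```text
t: 10.33
tool_pos: [0.5583, -0.0396, 0.2184]
tool_rot: [0.004, 3.141, -0.0]
contact_force: [0.1, 0.0, 0.0]
opening: -0.0002
```

```bash
python3 - <<'E'
from h import *
o=ctrl.get_obs();im,d=vision.get_image("wrist");print(o['tool_pos'])
cv2.imwrite("pics/w2.png",im[:,:,::-1])
m=((im.max(2)<45)*255).astype(np.uint8)
for c in cv2.findContours(m,1,2)[0]:
    A=cv2.contourArea(c)
    if 200<A<2500:
        (x,y),(a,b),_=cv2.minAreaRect(c);
        if max(a,b)<1.7*min(a,b): print(round(x),round(y),round(a),round(b),A,onz('wrist',[(x,y)],.078,o).round(4), d[int(y),int(x)])
E
```

```text
[ 0.55834069 -0.03959526  0.21839739]
370 357 47 64 1646.0 [[0.7192 0.0055 0.078 ]] 0.07452341
```

View pics/w2.png

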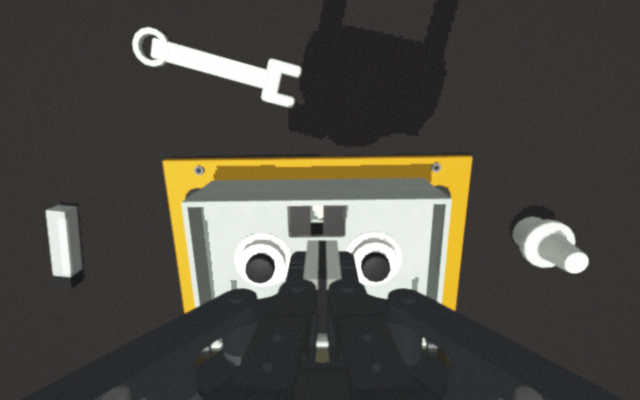

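The left cap is at about (375,266) and the collar at (374,258). I'll use the ray onto the cap's height plus a depth check.

```bash
python3 - <<'E'
from h import *
o=ctrl.get_obs();im,d=vision.get_image("wrist")
g=im.max(2);s=g[225:295,340:410];n,l,st,c=cv2.connectedComponentsWithStats((s<70).astype(np.uint8));i=l[40,35];print(st[i],c[i]+[340,225])
px=[(375,262),(375,266),(375,270),(261,266)]
print(onz('wrist',px,.078,o).round(4))
O,v=rays('wrist',px,o);print([(O+v[k]*d[p[1],p[0]]).round(4) for k,p in enumerate(px)])
sm=s<70; print([(r+225,''.join('#' if q else '.' for q in sm[r])) for r in range(15,66,3)])
im,d=vision.get_image("side");h=im[:,:,0];
E
```

```text
[   0    0   70   70 3650] [378.55589041 254.64547945]
[[ 0.6245  0.006   0.078 ]
 [ 0.6283  0.0062  0.078 ]
 [ 0.6321  0.0063  0.078 ]
 [ 0.6281 -0.0907  0.078 ]]
[array([0.6249, 0.0061, 0.0774]), array([0.6284, 0.0062, 0.0777]), array([0.6318, 0.0062, 0.0785]), array([ 0.6278, -0.0906,  0.0785])]
[(240, '......................................................................'), (243, '......................................................................'), (246, '......................................................................'), (249, '......................................................................'), (252, '#####........................############.............................'), (255, '############..............####################........................'), (258, '#############..........######...........#######.......................'), (261, '.#############........####.............#########......................'), (264, '.#############........##..............###########.....................'), (267, '.##############........#........#..#.############.....................'), (270, '.###############............#.##################......................'), (273, '..##############.........######################.......................'), (276, '..###############............##############...........................'), (279, '.#################....................................................'), (282, '###################...................................................'), (285, '######################................................................'), (288, '########################..............................................')]
```

Left button confirmed at (0.628, 0.006, 0.078). Moving above it and descending.

Emit:
jog_arm:
  deltas:
    - [0,0,0,-2.4,1.5,0,0]
    - [0,0,0,-2.4,1.5,0,0]
    - [0,0,0,-2.2,1.6,0,0]
    - [0,0,0,0,0,0,0]
    - [0,0,0,0,0,3,0]
    - [0,0,0,0,0,3,0]
    - [0,0,0,0,0,3,0]
    - [0,0,0,0,0,1.5,0]
    - [0,0,0,0,0,0.7,0]
    - [0,0,0,0,0,0,0]
    - [0,0,0,0,0,0,0]

```text
t: 11.4
tool_pos: [0.6304, 0.0063, 0.1075]
tool_rot: [0.003, 3.14, -0.0]
contact_force: [0.8, -0.3, -0.6]
opening: -0.0
```

Emit:
jog_arm:
  deltas:
    - [0,0,0,0.2,0,0.3,0]
    - [0,0,0,0,0,0.3,0]
    - [0,0,0,0,0,0.2,0]
    - [0,0,0,0,0,0.1,0]
    - [0,0,0,0,0,0.1,0]
    - [0,0,0,0,0,0,0]
    - [0,0,0,0,0,0,0]

```text
t: 11.98
tool_pos: [0.6282, 0.0063, 0.0972]
tool_rot: [0.003, 3.14, -0.0]
contact_force: [1.2, 0.5, 2.9]
opening: -0.0001
```

Emit:
jog_arm:
  deltas:
    - [0,0,0,0,0,0.1,0]
    - [0,0,0,0,0,0.1,0]
    - [0,0,0,0,0,0.1,0]
    - [0,0,0,0,0,0,0]
    - [0,0,0,0,0,0,0]

```text
t: 12.4
tool_pos: [0.6282, 0.0063, 0.0941]
tool_rot: [0.003, 3.14, -0.0]
contact_force: [2.0, -0.6, 5.0]
opening: -0.0001
```

Emit:
jog_arm:
  deltas:
    - [0,0,0,0,0,0.1,0]
    - [0,0,0,0,0,0.1,0]
    - [0,0,0,0,0,0.1,0]
    - [0,0,0,0,0,0,0]
    - [0,0,0,0,0,0,0]

```text
t: 12.82
tool_pos: [0.6283, 0.0063, 0.0938]
tool_rot: [0.003, 3.14, -0.001]
contact_force: [-4.4, 0.6, 17.8]
opening: -0.0
```

Hard stop at 17.8 N, with tips at about 0.0725, which is roughly 5.5 mm of travel. I'll lift off and check the collar height to rule out a collar stop.

Emit:
jog_arm:
  deltas:
    - [0,0,0,0,0,-1,0]
    - [0,0,0,0,0,-3,0]
    - [0,0,0,0,0,-3,0]
    - [0,0,0,0,0,-3,0]
    - [0,0,0,2.5,-1.5,-2.4,0]
    - [0,0,0,2.5,-1.5,0,0]
    - [0,0,0,2,-1.6,0,0]
    - [0,0,0,0,0,0,0]
    - [0,0,0,0,0,0,0]

```text
t: 13.57
tool_pos: [0.5559, -0.0397, 0.2131]
tool_rot: [-0.005, -3.139, -0.001]
contact_force: [0.1, -0.6, 0.1]
opening: -0.0001
```

```bash
python3 - <<'E'
from h import *
o=ctrl.get_obs();im,d=vision.get_image("wrist");print(o['t'],o['tool_pos'],o['contact_force'])
for x in (375,261):
    px=[(x,r) for r in range(228,300,4)]
    O,v=rays('wrist',px,o);print([(p[1],*(O+v[k]*d[p[1],p[0]])[[0,2]].round(4).tolist()) for k,p in enumerate(px)])
im,d=vision.get_image("side");cv2.imwrite("pics/s3.png",cv2.resize(im[70:290,100:420],None,fx=2.4,fy=2.4)[:,:,::-1])
E
```

```text
13.5667 [ 0.555855   -0.03971491  0.21310817] [ 0.12959985 -0.58752357  0.09477825]
[(228, 0.5959, 0.0559), (232, 0.5991, 0.0571), (236, 0.6033, 0.0561), (240, 0.6063, 0.0579), (244, 0.61, 0.0582), (248, 0.6097, 0.067), (252, 0.613, 0.0679), (256, 0.6167, 0.0681), (260, 0.6185, 0.0719), (264, 0.6191, 0.0779), (268, 0.6226, 0.0782), (272, 0.6261, 0.0786), (276, 0.6306, 0.0772), (280, 0.6341, 0.0777), (284, 0.6379, 0.0776), (288, 0.6417, 0.0775), (292, 0.6594, 0.0552), (296, 0.5509, 0.2324)]
[(228, 0.5953, 0.0563), (232, 0.5989, 0.0567), (236, 0.6035, 0.0547), (240, 0.6062, 0.0572), (244, 0.6102, 0.0569), (248, 0.6107, 0.064), (252, 0.6131, 0.067), (256, 0.6166, 0.0675), (260, 0.6192, 0.0698), (264, 0.6191, 0.0772), (268, 0.6224, 0.078), (272, 0.626, 0.0781), (276, 0.6299, 0.0778), (280, 0.6327, 0.0793), (284, 0.6371, 0.0782), (288, 0.6412, 0.0778), (292, 0.6512, 0.0679), (296, 0.6621, 0.0569)]
```

View pics/s3.png

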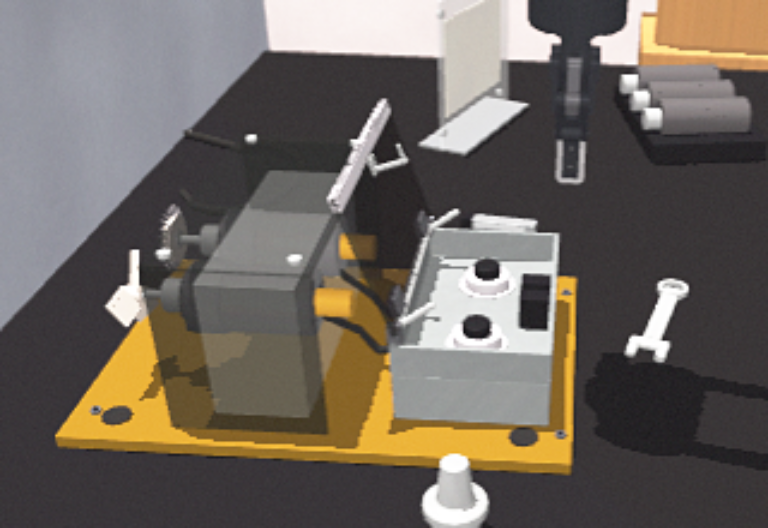

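The collar is at 0.068, below the 0.072 stop, so the button went fully down. It is now back up at 0.078. The lid is leaning back at rest, the loose items look undisturbed, and the arm is clear.

```bash
python3 -c "
from station import ctrl
print(ctrl.finish_job(), ctrl.get_obs()['t'])"
```

```text
the job is handed in; nothing more can be done
the job is handed in; nothing more can be done
```

I started the propeller's spindle by pressing the left button, and handed the job in at about 13.6 s of robot time. The hand-in gives no verdict, so what follows is from my own checks.

- **Lid:** I pressed the front strip to its stop at about 9 N and it sprang ajar. I then pushed it over with shut fingers, off-centre to miss the striker. In the last side view it leans back past upright and stays there without the arm.
- **Button:** The propeller is on the robot's left, so I pressed only the left button. It came to a hard stop at 17.8 N after about 5.5 mm of travel. The collar stands at 68 mm, lower than the fingertips went (about 72.5 mm), so it was the button that stopped them. Afterwards both caps measured about 78 mm, which is fully up.
- **Surroundings:** The arm was clear of everything, with contact force near zero. The wrench and holder look where they were in the last side view. The tube was out of that view; I last saw it, undisturbed, in the wrist picture just before the button press.

No check failed. Separate measurements of the lid strip and the button agreed to a few mm. Lid angle and button travel come from pictures and arm position, because the joint values can't be read directly. The first push on the ajar lid peaked at about 10 N, above the suggested 2 to 4 N, and eased after I slowed down.

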